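Set up the quiz round on the coffee table

TASK

Set up the quiz round without disturbing the remote, mug or candle: first open the glass jar of counters by rocking its white stopper from side to side while easing it up, so that the jar is not pulled up out of its stand, and set the stopper in the white saucer. Then slide every score card, plain edge first, under a clip of its own on the board until it is straight and fully home against the stop. Last of all, turn the timer's knob clockwise until it clicks over and stays there.

Things in the scene. Friction and masses are not known exactly. Their poses are not given: they have to be found in the camera images.
- jar_stand: Dark wooden round stand, 120 mm across, 35 mm high, fixed to the table; the glass jar sits in it. Origin at the centre of its underside on the table, z up.
- jar (a joint): How far the glass jar has been pulled up out of its stand, m; 0 = down. Weight and felt hold it down against about 14 N of upward pull; it cannot tip or turn. 8 mm up, the job is spoilt. Jar 92 mm across with its shoulder up to 108 mm above the table; neck 52 mm outside.
- jar_mouth (a point): Centre of the mouth at rim height, 133 mm above the table; z up. Neck 42 mm wide inside; 12 mm below the rim four sprung lugs, between the stand's x and y directions, grip the stopper. A straight pull takes 20 to 40 N and lifts the jar; swung to and fro about the lugs' level, 0.1 to 0.15 rad to each side (about its x or y axis), the stopper creeps up 1 to 2 mm a swing, loose 13 mm up.
- stopper: White ceramic stopper, about 110 g: tapered plug with a flat grip on top. Origin at the centre of the plug's foot, z up along the plug. Plug 29.4 mm wide at the foot, 32.6 mm at 32 mm height; the grip on it is a block 44 mm (along x) by 18 mm (along y) from 32 to 58 mm height. At the start its foot is 23 mm below the jar's rim.
- saucer: White saucer, 120 mm across, 16 mm high at the rim, fixed. Origin at the centre of its underside on the table; its inner floor is about 5 mm above the table.
- board: Dark wooden score board lying fixed on the table, 120 mm (along x, from -75 to +45 mm) by 280 mm (along y), 6 mm thick, with three sprung steel bar clips side by side 85 mm apart. Cards go in towards its +x. Origin on its underside, below the clips' lips.
- lane0 (a point): Point on the board's top face (6 mm above the table) under the lip of the clip at the -y side; +x is the way in, z up. The 50 mm wide clip is flat from x = 0 to 26 mm, 1.5 mm above the board; its lip slopes up at 20 degrees to x = -23 mm, 14 mm high; rear bracket 45 mm high. A card lifts it against 2.5 N + 0.25 N/mm; pushing takes up to 8 N. Stop rail at x = 30 mm.
- lane1 (a point): Point on the board's top face (6 mm above the table) under the lip of the middle clip; +x is the way in, z up. The 50 mm wide clip is flat from x = 0 to 26 mm, 1.5 mm above the board; its lip slopes up at 20 degrees to x = -23 mm, 14 mm high; rear bracket 45 mm high. A card lifts it against 2.5 N + 0.25 N/mm; pushing takes up to 8 N. Stop rail at x = 30 mm.
- lane2 (a point): Point on the board's top face (6 mm above the table) under the lip of the clip at the +y side; +x is the way in, z up. The 50 mm wide clip is flat from x = 0 to 26 mm, 1.5 mm above the board; its lip slopes up at 20 degrees to x = -23 mm, 14 mm high; rear bracket 45 mm high. A card lifts it against 2.5 N + 0.25 N/mm; pushing takes up to 8 N. Stop rail at x = 30 mm.
- card0: White score card (two or three are there, all alike, any lane): stiff, smooth, 95 mm (x) by 60 mm (y) by 5 mm thick, about 50 g, with a dark wooden rib as handle on its rear end: 10 mm (x) by 50 mm (y), centred at x = -42.5 mm, from 5 to 25 mm height. Origin at the centre of its underside, z up. Plain edge at x = +47.5 mm: fully home, its origin is at lane x = -17.5 mm.
- card1: White score card (two or three are there, all alike, any lane): stiff, smooth, 95 mm (x) by 60 mm (y) by 5 mm thick, about 50 g, with a dark wooden rib as handle on its rear end: 10 mm (x) by 50 mm (y), centred at x = -42.5 mm, from 5 to 25 mm height. Origin at the centre of its underside, z up. Plain edge at x = +47.5 mm: fully home, its origin is at lane x = -17.5 mm.
- card2: White score card (two or three are there, all alike, any lane): stiff, smooth, 95 mm (x) by 60 mm (y) by 5 mm thick, about 50 g, with a dark wooden rib as handle on its rear end: 10 mm (x) by 50 mm (y), centred at x = -42.5 mm, from 5 to 25 mm height. Origin at the centre of its underside, z up. Plain edge at x = +47.5 mm: fully home, its origin is at lane x = -17.5 mm.
- timer: White square timer, 100 mm by 100 mm by 34 mm high, fixed. Origin at the centre of its underside on the table.
- dial (a joint): Angle of the timer's knob, rad: 0 at its start rest, grows clockwise seen from above. A detent resists up to about 0.13 N m and must be passed at 0.6; beyond that the knob snaps on to its second rest at 1.2, where it stays.
- dial_grip (a point): Grip point on the knob's axis, 65 mm above the table; its x axis points along the knob's bar, which is 46 mm long, 14 mm thick (y) and stands from 42 to 68 mm above the table.
- remote: Bystander: black remote control, 170 by 45 by 18 mm. Origin at the centre of its underside.
- mug: Bystander: blue mug, 80 mm wide, 90 mm high. Origin at the centre of its underside.
- candle: Bystander: white candle pot, 76 mm wide, 70 mm high. Origin at the centre of its underside.

How it is judged:
On the way, in this order (a step that is already met when the one before it is completed fails the run):
1. the stopper is leaned over by at least 0.06 rad while still deep in the neck (angle between the z axis of stopper and the z axis of jar_mouth, either way round above 0.06 rad and z of stopper in the frame of jar_mouth below -0.012 m).
2. the stopper's foot is clear above the mouth (z of stopper in the frame of jar_mouth above 0.003 m), for 0.1 s.
3. the stopper lies released in the saucer (horizontal distance between stopper and saucer below 0.045 m and height (world z) of stopper below 0.04 m and linear speed of stopper below 0.03 m/s and contact force between the fingers and stopper below 0.1 N), for 0.2 s.
4. every card is home under a clip and released (((x of card0 in the frame of lane0 above -0.0265 m and y of card0 in the frame of lane0 between -0.015 and 0.015 m and z of card0 in the frame of lane0 between -0.004 and 0.005 m and angle between the x axis of card0 and the x axis of lane0, either way round below 0.15 rad and angle between card0's own z axis and vertical below 0.2 rad) or (x of card0 in the frame of lane1 above -0.0265 m and y of card0 in the frame of lane1 between -0.015 and 0.015 m and z of card0 in the frame of lane1 between -0.004 and 0.005 m and angle between the x axis of card0 and the x axis of lane1, either way round below 0.15 rad and angle between card0's own z axis and vertical below 0.2 rad) or (x of card0 in the frame of lane2 above -0.0265 m and y of card0 in the frame of lane2 between -0.015 and 0.015 m and z of card0 in the frame of lane2 between -0.004 and 0.005 m and angle between the x axis of card0 and the x axis of lane2, either way round below 0.15 rad and angle between card0's own z axis and vertical below 0.2 rad)) and ((x of card1 in the frame of lane0 above -0.0265 m and y of card1 in the frame of lane0 between -0.015 and 0.015 m and z of card1 in the frame of lane0 between -0.004 and 0.005 m and angle between the x axis of card1 and the x axis of lane0, either way round below 0.15 rad and angle between card1's own z axis and vertical below 0.2 rad) or (x of card1 in the frame of lane1 above -0.0265 m and y of card1 in the frame of lane1 between -0.015 and 0.015 m and z of card1 in the frame of lane1 between -0.004 and 0.005 m and angle between the x axis of card1 and the x axis of lane1, either way round below 0.15 rad and angle between card1's own z axis and vertical below 0.2 rad) or (x of card1 in the frame of lane2 above -0.0265 m and y of card1 in the frame of lane2 between -0.015 and 0.015 m and z of card1 in the frame of lane2 between -0.004 and 0.005 m and angle between the x axis of card1 and the x axis of lane2, either way round below 0.15 rad and angle between card1's own z axis and vertical below 0.2 rad)) and ((x of card2 in the frame of lane0 above -0.0265 m and y of card2 in the frame of lane0 between -0.015 and 0.015 m and z of card2 in the frame of lane0 between -0.004 and 0.005 m and angle between the x axis of card2 and the x axis of lane0, either way round below 0.15 rad and angle between card2's own z axis and vertical below 0.2 rad) or (x of card2 in the frame of lane1 above -0.0265 m and y of card2 in the frame of lane1 between -0.015 and 0.015 m and z of card2 in the frame of lane1 between -0.004 and 0.005 m and angle between the x axis of card2 and the x axis of lane1, either way round below 0.15 rad and angle between card2's own z axis and vertical below 0.2 rad) or (x of card2 in the frame of lane2 above -0.0265 m and y of card2 in the frame of lane2 between -0.015 and 0.015 m and z of card2 in the frame of lane2 between -0.004 and 0.005 m and angle between the x axis of card2 and the x axis of lane2, either way round below 0.15 rad and angle between card2's own z axis and vertical below 0.2 rad)) and contact force between the fingers and card0 below 0.1 N and contact force between the fingers and card1 below 0.1 N and contact force between the fingers and card2 below 0.1 N), for 0.2 s.
5. the knob has clicked over (beyond 1.0 rad) (value of joint dial above 1 rad), for 0.2 s.
At the end, for the whole second after the job is handed in: Stopper released in the saucer (foot within 45 mm of its centre); jar down in its stand (4 mm); every card under its own clip, lying on the board, within 9 mm of the stop, 15 mm of the lane's middle and 0.15 rad of straight; knob beyond 1.0 rad (all of step 3 and all of step 4 and value of joint dial above 1 rad and value of joint jar below 0.004 m and linear speed of each of card0, card1, card2 below 0.03 m/s); the robot touches nothing.
It fails at once if the jar is pulled up 8 mm out of its stand (value of joint jar above 0.008 m).
It fails at once if a bystander is shoved more than 40 mm (distance of any of remote, mug, candle from where it was at the start of the episode above 0.04 m).
Of card0, card1, card2 only 2 to 3 are there at a start; the rules pass over those that are not, and their reading is None.
At some moment in a run one of card0, card1, card2 may be knocked a few centimetres aside while the robot is not near it.
It also fails if it takes over 200 s, if anything falls off the work surface, if the arm or the gripper's body presses on something with over 40 N, if the wrist force passes 120 N, or if a joint passes its speed limit or range.

ROBOT

A 6-joint arm with a two-finger parallel gripper is mounted at the origin on the work surface. World frame = base frame: x ahead of the robot, y to its left, z up, the work surface at z = 0. Lengths are in m, angles in rad, forces in N, time in s.
With the tool pointing down it reaches from about 0.35 to 0.875 m from the base axis. Payload 15.5 kg.
Tool frame: the origin (TCP) lies at the very end of the fingers, on their centre line; the grasp point (between the pads) lies 19 mm behind it; z points along the fingers, y is the line along which they close (so a half turn about z gives the same grasp; the last joint's range is limited). The gripper opens to 85 mm and grips with 20 to 120 N. Pads are 22 mm wide; open, the fingers measure 114 mm over their backs; the gripper's body (76 mm by 85 mm) begins 54 mm behind the grasp point. The pads swing forward as they close: fully open they stand 13 mm farther back than shut.
Start: joints at [-0.096, 0.494, 1.345, -0, 1.302, -0.096], TCP at [0.625, 0, 0.231] pointing down, gripper open.
Joint ranges: [-2.91, 2.91], [-0.82, 2.16], [0.22, 2.67], [-1.22, 4.37], [0.12, 2.79], [-3.08, 3.08]. Speed limits (rad/s): [1.89, 1.89, 2.57, 3.01, 3.01, 3.01].

INTERFACE

Orientations are given as a 3x3 rotation matrix whose columns are the frame's x, y, z axes.
In Python, from rig import manip gives the robot as it stands.
- The arm moves only by the shell command python3 steer.py 'ROWS' [OPENING] [FORCE]. ROWS is rows parted by semicolons, their numbers by spaces, 1 to 8 of them, each of 6 numbers: dx, dy, dz in m, then a rotation vector rx, ry, rz in rad; each row shifts and turns the commanded pose from where the row before left it, along the tool's axes as they then stand; what a row does not reach is not made up. A row lasts 1/12 s, in which the tool goes at most 0.0417 m and 0.125 rad, less where a joint would pass 70% of its speed; a pose out of reach is approached as far as the arm can. OPENING is the finger opening in m, set as the command begins (- or left out keeps the last). The fingers move at their own pace and stop on an object; FORCE is the grip in N (left out, the last holds). Time passes only in rows, so rows that do not move let the fingers close. It prints the time, the measured TCP pose, the force, the opening and the grip force at its end.
- manip.sense(): the state, without advancing time (a new reading comes with each control period).
- manip.camera(name): name is "scene" or "side" or "wrist"; returns the picture (480x640x3 uint8, red, green, blue); there is no depth.
- manip.camera_model(name): a dict with "fovy" (degrees; the focal length in pixels is half the picture's height over the tangent of half this angle, whatever the lens; pixels are square), "cx", "cy" (the principal point, pixels), "rvec" (rotation vector, rad) and "tvec" (3), from world to camera coordinates, as OpenCV has them; the wrist camera has in their place "hand_eye" (4x4, takes a point from camera to tool coordinates, whose origin is the TCP and whose axes are the flange's). Camera axes: x right, y down, z forward; pixel columns grow to the right and rows downward; lengths in m; the calibration is good to about 2 mm. The wrist camera is an equidistant fisheye: a pixel r from the principal point sees the ray r / f radians off the axis. A picture is of the moment at which its call begins: read the wrist's pose just before it. camera_model takes no time and is no camera call.
- manip.finish_job(): hands the job in; it is judged then, once.
The state is a dict: "time": time; "joints": joint angles; "qd": joint speeds; "effort": joint torques, N m; "tool_pos": TCP position; "orientation": TCP orientation; "ft_force": force on the tool from outside, world axes, zero at the start; "torque": the same for the moment, N m; "width": finger opening in m; "finger_force": force on a finger pad.
Only numpy, scipy, OpenCV 4.12 (cv2) and the standard library are available. Lean on these libraries where they do the work, as an engineer would, in place of code of your own. Each camera call takes 0.05 s, during which the arm holds its last target. There are 200 camera calls.

## Working session

There is one attempt and no reset: what is moved stays moved. The work goes in short steps, Python scripts to look and compute and a shell command to move; the robot and the scene stay as the last step left them, time stands still between calls to the robot, and variables do not carry over. Pictures are saved under pics/ and viewed, at most 14 in all, crops included, and the job is handed in when it is done.

```bash
ls; mkdir -p pics; python3 - <<'E'
from rig import manip
import cv2,json
s=manip.sense(); print(s)
for n in("scene","side"):
    cv2.imwrite(f"pics/{n}0.png",manip.camera(n)[:,:,::-1])
for n in("scene","side","wrist"): print(n,manip.camera_model(n))
E
```

```text
pics
rig.py
steer.py
{'time': 0.0, 'joints': array([-9.55324582e-02,  4.94150278e-01,  1.34613763e+00, -3.22453755e-05,
        1.30249883e+00, -9.55123111e-02]), 'qd': array([-5.05602362e-04, -3.17845627e-05,  1.60833422e-03, -4.69850617e-04,
        4.78833188e-04,  1.66011321e-03]), 'effort': array([-2.68344644e-03, -8.82162237e+01, -3.83866239e+01, -4.40739132e-04,
        1.02696815e-02,  1.38197843e-04]), 'tool_pos': array([6.24636800e-01, 7.24478857e-06, 2.30718512e-01]), 'orientation': array([[ 1.16300346e-05,  9.99999290e-01, -1.19160498e-03],
       [ 9.99999996e-01, -1.15311987e-05,  8.29503584e-05],
       [ 8.29365589e-05, -1.19160594e-03, -9.99999287e-01]]), 'ft_force': array([ 0.35909645, -0.02156854,  0.23729766]), 'torque': array([-0.02653811,  0.05462775,  0.01030344]), 'finger_force': 0.0, 'width': 0.08540858359789627}
scene {'fovy': 56.898442259484284, 'cx': 330.0605252045899, 'cy': 243.40302937992456, 'rvec': array([ 1.40569756,  1.91651238, -1.0059578 ]), 'tvec': array([ 0.16164318, -0.22389718,  1.60007336])}
side {'fovy': 51.879570353035064, 'cx': 323.23893449092617, 'cy': 236.30090800932257, 'rvec': array([ 2.30881439, -0.22375177,  0.1065873 ]), 'tvec': array([-0.57718819,  0.15790366,  0.97847051])}
wrist {'fovy': 65.70646984690485, 'cx': 314.61076318418736, 'cy': 239.89078108669995, 'hand_eye': array([[ 3.56270715e-04, -9.50117578e-01, -3.11891744e-01,
         7.93956597e-02],
       [ 9.99999886e-01,  4.38023473e-04, -1.92063843e-04,
        -8.05969338e-04],
       [ 3.19099138e-04, -3.11891640e-01,  9.50117626e-01,
        -1.42104492e-01],
       [ 0.00000000e+00,  0.00000000e+00,  0.00000000e+00,
         1.00000000e+00]])}
```
View pics/scene0.png

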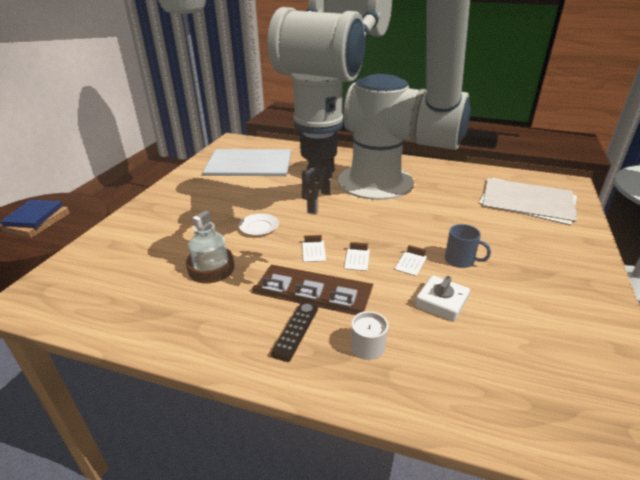

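View pics/side0.png

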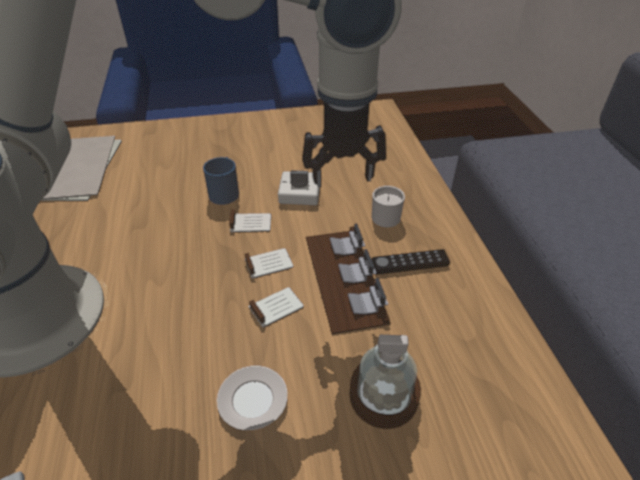

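```bash
cat > h.py <<'E'
from rig import manip
import numpy as np, cv2
from scipy.spatial.transform import Rotation as R
def snap(n):
    s=manip.sense(); im=manip.camera(n)[:,:,::-1].copy(); return im,s
def cam(n,s=None):
    m=manip.camera_model(n); f=240/np.tan(np.radians(m["fovy"])/2)
    if n=="wrist":
        T=np.eye(4);T[:3,:3]=s["orientation"];T[:3,3]=s["tool_pos"];T=T@m["hand_eye"]
        return f,m["cx"],m["cy"],T[:3,:3],T[:3,3]
    Rm=cv2.Rodrigues(m["rvec"])[0]; return f,m["cx"],m["cy"],Rm.T,-Rm.T@m["tvec"]
def ray(n,uv,s=None):
    f,cx,cy,Rm,o=cam(n,s); a=np.array([uv[0]-cx,uv[1]-cy])/f
    if n=="wrist":
        r=np.hypot(*a); d=np.r_[a/max(r,1e-9)*np.sin(r),np.cos(r)]
    else: d=np.r_[a,1]
    return o,Rm@d/np.linalg.norm(d)
def onz(n,uv,z,s=None):
    o,d=ray(n,uv,s); return o+d*(z-o[2])/d[2]
def proj(n,p,s=None):
    f,cx,cy,Rm,o=cam(n,s); q=Rm.T@(np.asarray(p)-o)
    if n=="wrist":
        t=np.arctan2(np.hypot(q[0],q[1]),q[2]); a=q[:2]/np.hypot(q[0],q[1])*t
    else: a=q[:2]/q[2]
    return a*f+[cx,cy]
def tri(rays):
    A=0;b=0
    for o,d in rays:
        P=np.eye(3)-np.outer(d,d);A=A+P;b=b+P@o
    return np.linalg.solve(A,b)
def save(im,name,x0=0,y0=0,w=640,h=480,k=1):
    cv2.imwrite(f"pics/{name}.png",cv2.resize(im[y0:y0+h,x0:x0+w],None,fx=k,fy=k,interpolation=cv2.INTER_CUBIC))
E
python3 - <<'E'
from h import *
im,s=snap("wrist"); save(im,"w0"); np.save("w0.npy",np.r_[s["orientation"].ravel(),s["tool_pos"]])
for n,p in [("side",(252,400)),("side",(252,223)),("side",(270,263)),("side",(277,307)),("side",(355,270)),("side",(366,301)),("side",(299,189)),("side",(385,395)),
 ("scene",(259,226)),("scene",(314,250)),("scene",(357,258)),("scene",(411,261)),("scene",(211,265)),("scene",(312,290)),("scene",(443,300))]:
    print(n,p,onz(n,p,0.005)[:2].round(3))
print(tri([ray("side",(392,345)),ray("scene",(204,220))]))
E
```

```text
side (252, 400) [ 0.411 -0.267]
side (252, 223) [0.453 0.192]
side (270, 263) [0.48  0.052]
side (277, 307) [ 0.479 -0.074]
side (355, 270) [ 0.658 -0.004]
side (366, 301) [ 0.659 -0.093]
side (299, 189) [0.585 0.303]
side (385, 395) [ 0.637 -0.302]
scene (259, 226) [ 0.41  -0.266]
scene (314, 250) [ 0.478 -0.067]
scene (357, 258) [0.478 0.057]
scene (411, 261) [0.447 0.2  ]
scene (211, 265) [ 0.626 -0.305]
scene (312, 290) [ 0.641 -0.015]
scene (443, 300) [0.581 0.298]
[ 0.63405023 -0.2978281   0.15030868]
```

View pics/w0.png

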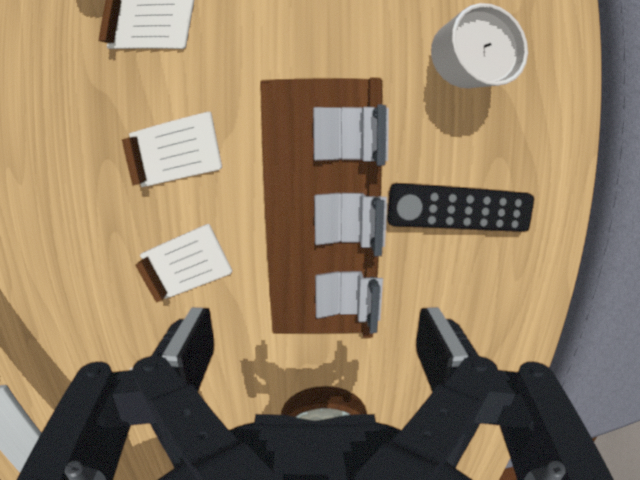

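```bash
python3 steer.py '-0.04 0 0 0 0 0;-0.04 0 0 0 0 0;-0.04 0 0 0 0 0;-0.04 0 0 0 0 0;-0.04 0 0 0 0 0;-0.04 0 0 0 0 0;-0.04 0 0 0 0 0;-0.04 0 0 0 0 0'; python3 steer.py '-0.03 0 -0.02 0 0 0;0 0 0 0 0 0'; python3 - <<'E'
from h import *
im,s=snap("wrist"); save(im,"w1"); np.save("w1.npy",np.r_[s["orientation"].ravel(),s["tool_pos"]])
d=np.load("w0.npy");s0=dict(orientation=d[:9].reshape(3,3),tool_pos=d[9:])
def P(l,z): return np.array([onz("wrist",p,z,s0)[:2] for p in l]).round(4)
print(P([(261,82),(381,79),(366,335),(273,333)],.006).tolist())
print(P([(141,258),(208,226),(231,269),(171,296)],.005).tolist())
print(P([(130,130),(210,113),(220,164),(143,187)],.005).tolist())
print(P([(191,0),(184,49),(113,45)],.005).tolist())
E
```

```text
time: 0.82
tool_pos: [0.6245, -0.3219, 0.2311]
orientation: [[0.0, 1.0, -0.0], [1.0, -0.0, 0.0], [0.0, -0.0, -1.0]]
ft_force: [1.0, -0.5, 0.1]
width: 0.0856
finger_force: 0.0
time: 0.98
tool_pos: [0.6248, -0.3565, 0.2533]
orientation: [[0.004, 1.0, 0.002], [1.0, -0.004, -0.003], [-0.003, 0.002, -1.0]]
ft_force: [1.1, -1.0, 1.2]
width: 0.0855
finger_force: 0.0
[[0.5715, 0.1201], [0.6881, 0.1237], [0.6838, -0.1581], [0.5752, -0.1552]]
[[0.4245, -0.0634], [0.5107, -0.026], [0.5324, -0.0749], [0.4558, -0.1105]]
[[0.4278, 0.0811], [0.5193, 0.0916], [0.5279, 0.0393], [0.4387, 0.0185]]
[[0.4984, 0.2141], [0.4921, 0.1607], [0.4079, 0.1779]]
```

View pics/w1.png

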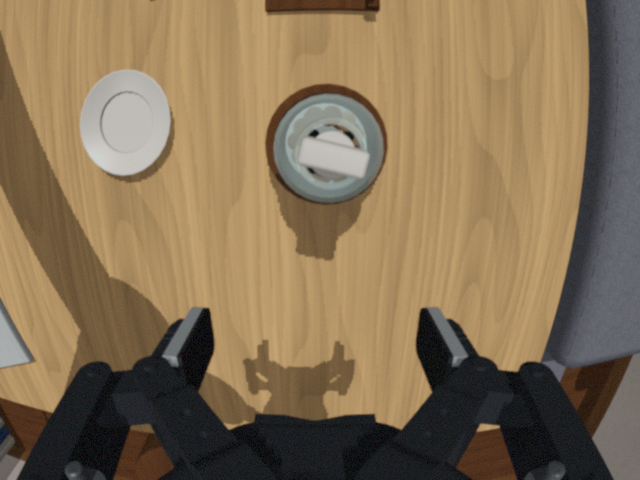

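```bash
python3 - <<'E'
from h import *
d=np.load("w1.npy");s0=dict(orientation=d[:9].reshape(3,3),tool_pos=d[9:])
im=manip.camera("wrist")[:,:,::-1]
save(im,"w1c",250,70,160,150,4)
P=lambda l,z: np.array([onz("wrist",p,z,s0)[:2] for p in l]).round(4)
g=P([(302,137),(369,155),(364,178),(299,161)],.168); print(g.tolist(),g.mean(0))
st=P([(266,143),(386,143),(326,84),(326,204)],.035); print(st.tolist(),st.mean(0))
sa=P([(81,123),(171,122),(126,69),(126,176)],.016); print(sa.tolist(),sa.mean(0))
E
```

```text
[[0.6168, -0.2865], [0.6577, -0.2974], [0.6549, -0.3118], [0.6148, -0.3012]] [ 0.63605  -0.299225]
[[0.5777, -0.2975], [0.694, -0.2973], [0.6356, -0.2409], [0.6357, -0.3587]] [ 0.63575 -0.2986 ]
[[0.3564, -0.2597], [0.4736, -0.271], [0.4207, -0.2065], [0.4135, -0.3262]] [ 0.41605 -0.26585]
```

View pics/w1c.png

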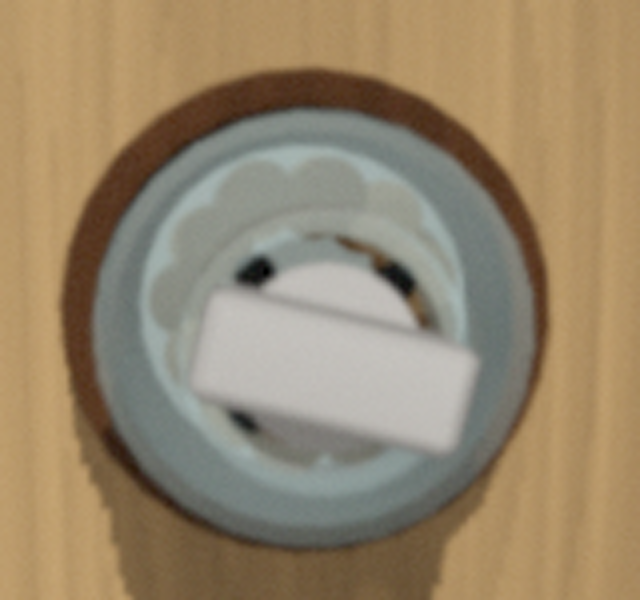

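```bash
cat >> h.py <<'E'
def need(p,ang):
    "tool-frame move to TCP p, pointing down, tool y along world angle ang (mod pi)"
    s=manip.sense(); O=s["orientation"]; best=None
    for a in(ang,ang+np.pi):
        y=np.array([np.cos(a),np.sin(a),0]);z=np.array([0,0,-1.]);T=np.c_[np.cross(y,z),y,z]
        r=R.from_matrix(O.T@T).as_rotvec()
        if best is None or np.linalg.norm(r)<np.linalg.norm(best[0]): best=r,T
    r,T=best
    print("t",round(s["time"],2),"pos",s["tool_pos"].round(4),"rot",r.round(3),"then shift",(T.T@(np.asarray(p)-s["tool_pos"])).round(4),"F",s["ft_force"].round(1),"w",round(s["width"],4),"q6",s["joints"][5].round(2))
E
python3 steer.py '0 0 0 0 0 -0.12;0 0 0 0 0 -0.12;0 0 0 0 0 -0.12;0 0 0 0 0 -0.12;0 0 0 0 0 -0.12;0 0 0 0 0 -0.12;0 0 0 0 0 -0.12;0 0 0 0 0 -0.12' >/dev/null; python3 steer.py '0 0 0 0 0 -0.12;0 0 0 0 0 -0.12;0 0 0 0 0 -0.111;0 0 0 0 0 0;0 0 0 0 0 0'>/dev/null
python3 -c "
from h import *
need([.636,-.299,.20],-.26+np.pi/2)"
```

```text
t 2.17 pos [ 0.625  -0.3488  0.2508] rot [ 0.    -0.001 -0.002] then shift [0.0022 0.0509 0.0508] F [ 1.1 -0.3 -0.5] w 0.0854 q6 -1.9
```

```bash
python3 steer.py '0.0022 0.0255 0.025 0 0 0;0 0.0254 0.026 0 0 0;0 0 0 0 0 0;0 0 0 0 0 0'>/dev/null
python3 - <<'E'
from h import *
im,s=snap("wrist"); 
print(proj("wrist",s["tool_pos"],s)); 
for p in [(22,9),(22,-9),(-22,-9),(-22,9)]:
    a=-.26; q=np.array([.636,-.299,.168])+np.r_[np.array([[np.cos(a),-np.sin(a)],[np.sin(a),np.cos(a)]])@p,0]*.001
    u=proj("wrist",q,s); cv2.circle(im,tuple(np.round(u).astype(int)),2,(0,0,255),-1)
save(im,"w2",180,150,270,230,2.6); need([.636,-.299,.144],-.26+np.pi/2)
E
```

```text
[316.96071485 314.19562736]
t 2.55 pos [ 0.636  -0.2996  0.2001] rot [ 0.    -0.001 -0.001] then shift [0.0001 0.0006 0.0561] F [ 0.7 -1.1 -0.1] w 0.0851 q6 -1.83
```

View pics/w2.png

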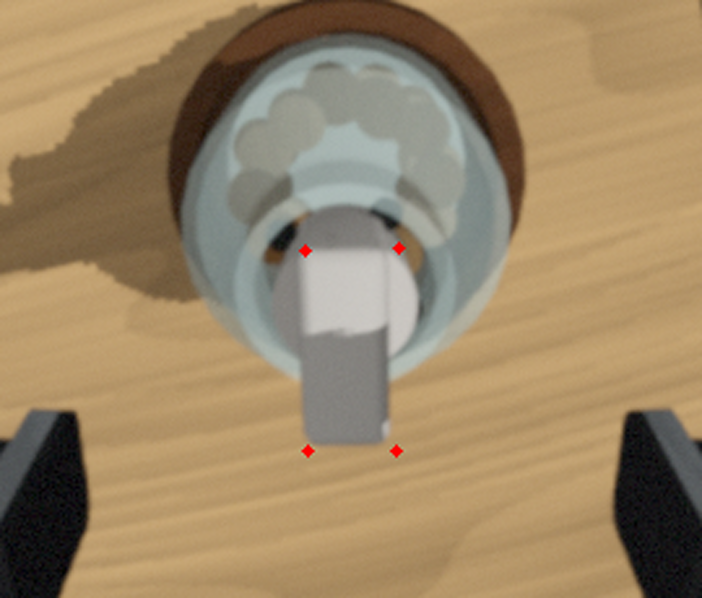

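```bash
python3 steer.py '0 -0.0008 0.03 0 0 0;0 0 0.028 0 0 0;0 0 0 0 0 0;0 0 0 0 0 0' 0.04 60; python3 steer.py '0 0 0 0 0 0;0 0 0 0 0 0;0 0 0 0 0 0;0 0 0 0 0 0;0 0 0 0 0 0;0 0 0 0 0 0;0 0 0 0 0 0;0 0 0 0 0 0' 0 60
```

```text
time: 2.88
tool_pos: [0.6354, -0.3015, 0.1424]
orientation: [[-0.966, 0.259, -0.001], [0.259, 0.966, 0.001], [0.001, 0.0, -1.0]]
ft_force: [0.0, 0.5, 0.5]
width: 0.0408
finger_force: 0.0
time: 3.55
tool_pos: [0.637, -0.3016, 0.1446]
orientation: [[-0.966, 0.257, 0.004], [0.257, 0.966, -0.002], [-0.004, -0.001, -1.0]]
ft_force: [1.4, 1.5, 6.6]
width: 0.0166
finger_force: 59.2
```

```bash
python3 steer.py '0 0 -0.002 0 0 0;0 0.0028 0.0002 0.12 0 0;0 0 0 0 0 0'; python3 steer.py '0 -0.0028 0 -0.12 0 0;0 -0.0028 0.0002 -0.12 0 0;0 0 0 0 0 0'
```

```text
time: 3.8
tool_pos: [0.6372, -0.2978, 0.1453]
orientation: [[-0.967, 0.253, -0.031], [0.255, 0.959, -0.124], [-0.002, -0.128, -0.992]]
ft_force: [-3.7, -7.0, 0.1]
width: 0.0172
finger_force: 62.3
time: 4.05
tool_pos: [0.635, -0.3054, 0.1451]
orientation: [[-0.966, 0.257, 0.036], [0.26, 0.958, 0.125], [-0.002, 0.13, -0.992]]
ft_force: [3.4, 9.1, 7.3]
width: 0.0167
finger_force: 63.8
```

```bash
python3 steer.py '0 0.003 -0.002 0.12 0 0;0 0.003 -0.001 0.12 0 0;0 0 0 0 0 0'|sed -n '2p;4p'; python3 steer.py '0 -0.003 -0.0005 -0.12 0 0;0 -0.003 -0.0005 -0.12 0 0;0 0 0 0 0 0'|sed -n '2p;4p'; python3 steer.py '0 0.003 -0.0005 0.12 0 0;0 0.003 -0.0005 0.12 0 0;0 0 0 0 0 0'|sed -n '2p;4p'; python3 steer.py '0 -0.003 -0.0005 -0.12 0 0;0 -0.003 -0.0005 -0.12 0 0;0 0 0 0 0 0'|sed -n '2p;4p'
```

```text
tool_pos: [0.6373, -0.2971, 0.149]
ft_force: [-5.9, -10.6, 6.3]
tool_pos: [0.6347, -0.3058, 0.1495]
ft_force: [-0.9, 2.0, 2.1]
tool_pos: [0.6374, -0.2971, 0.1514]
ft_force: [-2.7, -12.8, -1.8]
tool_pos: [0.6351, -0.3057, 0.1526]
ft_force: [1.8, 2.9, 1.9]
```

```bash
python3 steer.py '0 0.0037 -0.0006 0.12 0 0;0 0.0037 -0.0006 0.12 0 0;0 0 0 0 0 0'|sed -n '2p;4p'; python3 steer.py '0 -0.0038 -0.0006 -0.12 0 0;0 -0.0038 -0.0006 -0.12 0 0;0 0 0 0 0 0'|sed -n '2p;4p'; python3 steer.py '0 0.0039 -0.0006 0.12 0 0;0 0.0039 -0.0006 0.12 0 0;0 0 0 0 0 0'|sed -n '2p;4p'; python3 steer.py '0 -0.004 -0.0006 -0.12 0 0;0 -0.004 -0.0006 -0.12 0 0;0 0 0 0 0 0'|sed -n '2p;4,5p'; python3 - <<'E'
from h import *
im,s=snap("side"); save(im,"s1",330,290,130,150,4)
E
```

```text
tool_pos: [0.6379, -0.296, 0.1544]
ft_force: [0.8, -15.7, -5.3]
tool_pos: [0.6349, -0.3059, 0.1558]
ft_force: [1.4, 3.3, 3.8]
tool_pos: [0.6379, -0.2955, 0.1578]
ft_force: [-4.2, -12.2, 2.1]
tool_pos: [0.6352, -0.3058, 0.1599]
ft_force: [5.5, 19.3, 14.4]
width: 0.0169
```

View pics/s1.png

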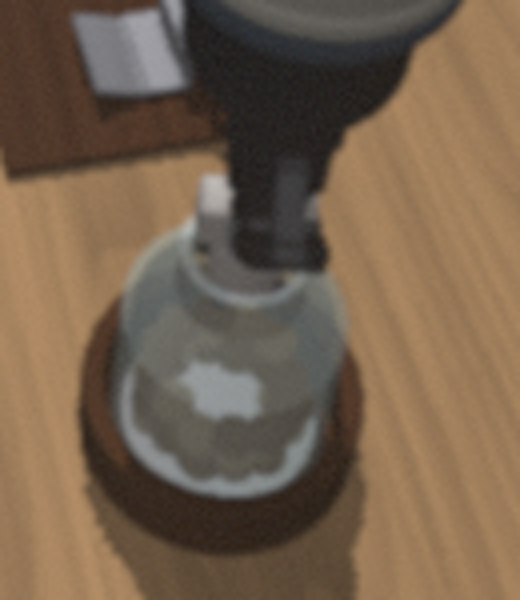

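```bash
python3 steer.py '0 0.004 -0.0005 0.12 0 0;0 0.003 -0.001 0.1 0 0;0 0 0 0 0 0'|sed -n '2p;4p'; python3 steer.py '0 -0.003 -0.001 -0.1 0 0;0 0 0 0 0 0'|sed -n '2p;4p'; python3 steer.py '0 0 -0.002 0 0 0;0 0 0 0 0 0'|sed -n '2p;4p'
```

```text
tool_pos: [0.6376, -0.2957, 0.161]
ft_force: [0.1, -5.5, 3.1]
tool_pos: [0.6361, -0.3022, 0.1622]
ft_force: [-0.8, -0.6, -1.7]
tool_pos: [0.6356, -0.3013, 0.1637]
ft_force: [0.8, 0.4, -1.0]
```

```bash
python3 steer.py '0 0 -0.004 0 0 0;0 0 -0.01 0 0 0;0 0 -0.02 0 0 0;0 0 -0.02 0 0 0;0 0 0 0 0 0;0 0 0 0 0 0'
python3 - <<'E'
from h import *
need([.4165,-.266,.21],-.26+np.pi/2); im,s=snap("scene"); save(im,"sc1",160,150,160,150,4)
E
```

```text
time: 7.18
tool_pos: [0.6367, -0.3004, 0.2195]
orientation: [[-0.967, 0.256, 0.003], [0.256, 0.967, -0.002], [-0.003, -0.001, -1.0]]
ft_force: [0.1, 0.3, -1.1]
width: 0.0169
finger_force: 62.3
t 7.18 pos [ 0.6367 -0.3004  0.2195] rot [-0.001  0.003  0.001] then shift [ 0.2216 -0.0234  0.0095] F [ 0.1  0.3 -1.1] w 0.0169 q6 -1.84
```

View pics/sc1.png

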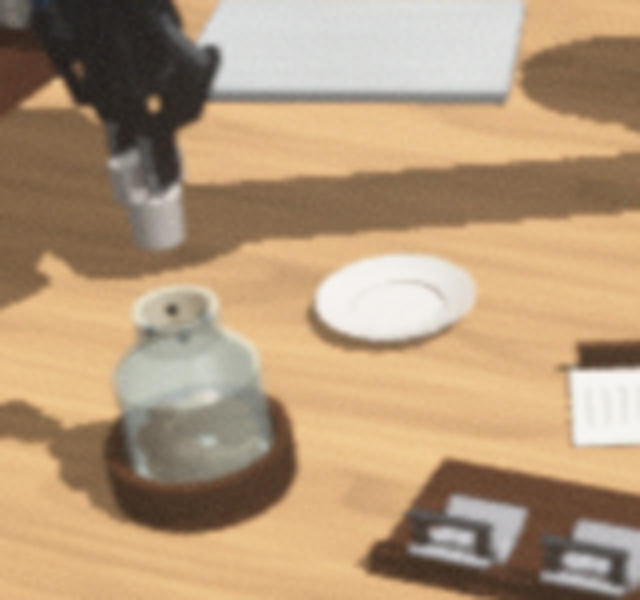

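```bash
python3 steer.py '0.0373 -0.0039 0 0 0 0;0.0373 -0.0039 0 0 0 0;0.0373 -0.0039 0 0 0 0;0.0373 -0.0039 0 0 0 0;0.0373 -0.0039 0 0 0 0;0.0373 -0.0039 0 0 0 0;0 0 0 0 0 0;0 0 0 0 0 0'>/dev/null; python3 steer.py '0 0 0.035 0 0 0;0 0 0.035 0 0 0;0 0 0.035 0 0 0;0 0 0.035 0 0 0;0 0 0.02 0 0 0;0 0 0.01 0 0 0;0 0 0 0 0 0;0 0 0 0 0 0'; python3 -c "
from h import *
need([.414,-.266,.041],-.26+np.pi/2)"
```

```text
time: 8.57
tool_pos: [0.4142, -0.2656, 0.0477]
orientation: [[-0.967, 0.257, -0.0], [0.257, 0.967, 0.0], [0.0, 0.0, -1.0]]
ft_force: [0.0, -0.5, -1.1]
width: 0.0166
finger_force: 62.4
t 8.57 pos [ 0.4142 -0.2656  0.0477] rot [ 0.    -0.     0.001] then shift [ 0.0001 -0.0004  0.0067] F [ 0.  -0.5 -1.1] w 0.0166 q6 -2.0
```

```bash
python3 steer.py '0 0 0.004 0 0 0;0 0 0.003 0 0 0;0 0 0 0 0 0;0 0 0 0 0 0'|sed -n '2p;4p';python3 steer.py '0 0 0.001 0 0 0;0 0 0 0 0 0;0 0 0 0 0 0'|sed -n '2p;4p'
```

```text
tool_pos: [0.4147, -0.2662, 0.0421]
ft_force: [-0.1, 1.6, 14.7]
tool_pos: [0.4149, -0.2663, 0.0419]
ft_force: [-2.1, 4.5, 38.4]
```

```bash
python3 steer.py '0 0 -0.0015 0 0 0;0 0 0 0 0 0;0 0 0 0 0 0'|sed -n '2p;4p';python3 steer.py '0 0 0 0 0 0;0 0 0 0 0 0;0 0 0 0 0 0;0 0 0 0 0 0;0 0 0 0 0 0' 0.05; python3 steer.py '0 0 -0.03 0 0 0;0 0 -0.035 0 0 0;0 0 -0.04 0 0 0;0 0 -0.035 0 0 0;0 0 0 0 0 0;0 0 0 0 0 0'; python3 - <<'E'
from h import *
im,s=snap("wrist"); save(im,"w3"); np.save("w3.npy",np.r_[s["orientation"].ravel(),s["tool_pos"]])
E
```

```text
tool_pos: [0.4144, -0.2661, 0.0421]
ft_force: [1.1, 2.4, 17.3]
time: 9.82
tool_pos: [0.4136, -0.2655, 0.041]
orientation: [[-0.966, 0.257, -0.0], [0.257, 0.966, 0.0], [0.0, 0.0, -1.0]]
ft_force: [-0.1, 0.5, -0.1]
width: 0.0503
finger_force: 0.0
time: 10.32
tool_pos: [0.4144, -0.2661, 0.1828]
orientation: [[-0.966, 0.257, 0.003], [0.257, 0.966, -0.003], [-0.004, -0.002, -1.0]]
ft_force: [-0.2, 0.3, 0.0]
width: 0.0497
finger_force: 0.0
```

View pics/w3.png

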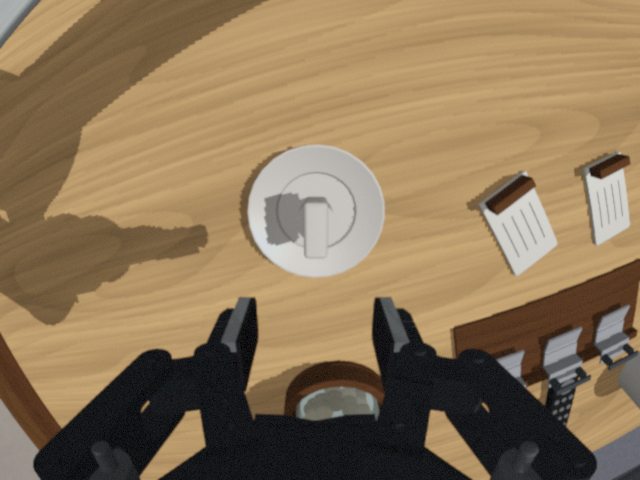

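```bash
python3 steer.py '0 0 -0.03 0 0 0;0 0 -0.04 0 0 0.12;0 0 0 0 0 0.12;0 0 0 0 0 0.12;0 0 0 0 0 0.12;0 0 0 0 0 0.12;0 0 0 0 0 0.12;0 0 0 0 0 0.12' 0.03 40 >/dev/null; python3 steer.py '0 0 0 0 0 0.12;0 0 0 0 0 0.12;0 0 0 0 0 0.12;0 0 0 0 0 0.111;0 0 0 0 0 0;0 0 0 0 0 0'>/dev/null;  python3 -c "
from h import *
need([.56,.06,.26],0)"
```

```text
t 11.53 pos [ 0.4132 -0.2652  0.2498] rot [-0.002 -0.002  0.004] then shift [ 0.3252  0.1468 -0.0102] F [ 0.5  0.9 -0.7] w 0.0302 q6 -0.7
```

```bash
cat >> h.py <<'E'
def top(s,im,z,x0=.38,x1=.74,y0=-.2,y1=.24,k=2):
    "orthographic map of plane z: column=(y1-y)*k mm... rows grow with x"
    H=int((y1-y0)*1000*k);W=int((x1-x0)*1000*k)
    mx=np.zeros((H,W),np.float32);my=mx.copy()
    f,cx,cy,Rm,o=cam("wrist",s)
    X,Y=np.meshgrid(x0+np.arange(W)/1000/k,y1-np.arange(H)/1000/k)
    q=(np.stack([X,Y,np.full_like(X,z)],-1)-o)@Rm
    rr=np.hypot(q[...,0],q[...,1]);t=np.arctan2(rr,q[...,2])*f/rr
    return cv2.remap(im,(q[...,0]*t+cx).astype(np.float32),(q[...,1]*t+cy).astype(np.float32),cv2.INTER_CUBIC)
def cards(s,im,x0=.38,y1=.24,k=2,**kw):
    t=top(s,im,.005,x0=x0,y1=y1,k=k,**kw); g=t.min(2); 
    m=cv2.morphologyEx((g>165).astype(np.uint8),cv2.MORPH_CLOSE,np.ones((9,9)))
    for c in cv2.findContours(m,cv2.RETR_EXTERNAL,cv2.CHAIN_APPROX_NONE)[0]:
        (u,v),(w,h),a=cv2.minAreaRect(c)
        if min(w,h)<40*k or max(w,h)>110*k: continue
        if w<h: a+=90
        th=-np.radians(a); th=(th+np.pi/2)%np.pi-np.pi/2
        print("white centre",round(x0+u/1000/k,4),round(y1-v/1000/k,4),"size",round(max(w,h)/k,1),round(min(w,h)/k,1),"yaw",round(th,3))
    return t
E
python3 steer.py '0.04 0.018 0 0 0 0;0.04 0.018 0 0 0 0;0.04 0.018 0 0 0 0;0.04 0.018 0 0 0 0;0.04 0.018 0 0 0 0;0.04 0.018 0 0 0 0;0.04 0.018 0 0 0 0;0.04 0.018 0 0 0 0' >/dev/null; python3 steer.py '0.005 0.003 -0.01 0 0 0;0 0 0 0 0 0;0 0 0 0 0 0;0 0 0 0 0 0'
python3 - <<'E'
from h import *
im,s=snap("wrist"); cv2.imwrite("w4raw.png",im); np.save("w4.npy",np.r_[s["orientation"].ravel(),s["tool_pos"]])
t=cards(s,im)
t2=top(s,im,.006,.4,.74,-.19,.23,2); t2=cv2.resize(t2,None,fx=.7,fy=.7,interpolation=cv2.INTER_AREA); print(t2.shape); cv2.imwrite("pics/top1.png",t2)
E
```

```text
time: 12.53
tool_pos: [0.5528, 0.0426, 0.2603]
orientation: [[-0.001, 1.0, -0.001], [1.0, 0.001, -0.0], [-0.0, -0.001, -1.0]]
ft_force: [0.3, -0.8, 0.6]
width: 0.0301
finger_force: 0.0
white centre 0.4781 -0.0682 size 95.4 61.0 yaw 0.384
white centre 0.4774 0.0568 size 94.6 60.5 yaw 0.172
white centre 0.4527 0.1987 size 88.8 60.4 yaw -0.149
(588, 475, 3)
```

View pics/top1.png

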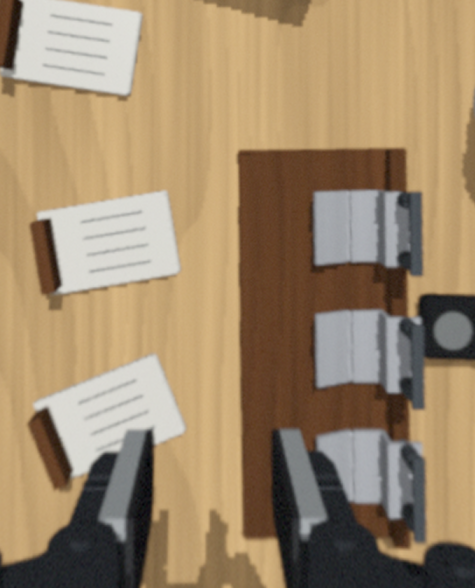

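```bash
python3 steer.py '0 0 0 0 0 -0.12;0 0 0 0 0 -0.12;0 0 0 0 0 -0.12;0 0 0 0 0 -0.024;0 0 0 0 0 0;0 0 0 0 0 0' 0.04 40 >/dev/null;  python3 -c "
from h import *
need([.4387,-.0841,.05],.384)"
```

```text
t 13.08 pos [0.5532 0.0428 0.2609] rot [-0.    -0.    -0.004] then shift [-0.0748 -0.1537  0.2109] F [ 0.7  0.5 -0.2] w 0.0398 q6 -0.41
```

```bash
python3 steer.py '-0.0125 -0.0256 0.025 0 0 0;-0.0125 -0.0256 0.025 0 0 0;-0.0125 -0.0256 0.025 0 0 0;-0.0125 -0.0256 0.025 0 0 0;-0.0125 -0.0256 0.025 0 0 0;-0.0123 -0.0257 0.025 0 0 0;0 0 0 0 0 0;0 0 0 0 0 0' >/dev/null;  python3 - <<'E'
from h import *
need([.4387,-.0841,.011],.384)
im,s=snap("wrist"); cv2.imwrite("w5raw.png",im)
for p in [(.4387,-.0841,.025)]: print(proj("wrist",p,s))
# rib: dark brown blob near the expected place
c=proj("wrist",(.4387,-.0841,.025),s).astype(int)
hsv=cv2.cvtColor(im,cv2.COLOR_BGR2HSV); print(c, im[c[1],c[0]])
save(im,"w5",140,100,360,270,2)
E
```

```text
t 13.75 pos [ 0.4374 -0.0842  0.1101] rot [-0.002 -0.002 -0.005] then shift [-0.0004  0.0012  0.0991] F [ 0.5  0.3 -0. ] w 0.0397 q6 -0.7
[318.42719443 248.29726529]
[318 248] [40 61 94]
```

View pics/w5.png

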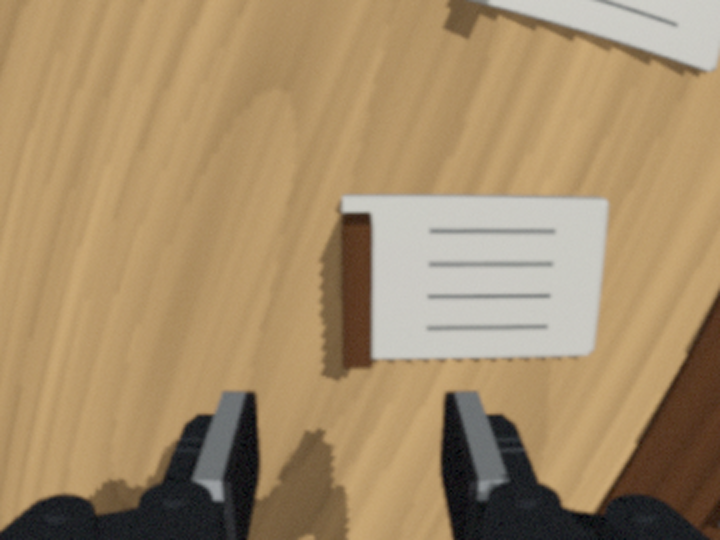

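```bash
python3 steer.py '0 0.0012 0.033 0 0 -0.005;0 0 0.033 0 0 0;0 0 0.02 0 0 0;0 0 0.012 0 0 0;0 0 0 0 0 0;0 0 0 0 0 0'|sed -n '2p;4p'; python3 steer.py '0 0 0 0 0 0;0 0 0 0 0 0;0 0 0 0 0 0;0 0 0 0 0 0;0 0 0 0 0 0;0 0 0 0 0 0' 0 40
```

```text
tool_pos: [0.4409, -0.0827, 0.0134]
ft_force: [0.0, 1.1, 0.8]
time: 14.8
tool_pos: [0.4409, -0.0831, 0.0142]
orientation: [[-0.379, 0.925, 0.002], [0.925, 0.379, -0.001], [-0.001, 0.002, -1.0]]
ft_force: [-0.2, 2.8, 12.8]
width: 0.009
finger_force: 40.8
```

```bash
python3 steer.py '0 0 -0.02 0 0 0;0 0 -0.03 0 0 0;0 0 0 0 0 0.12;0 0 0 0 0 0.12;0 0 0 0 0 0.12;0 0 0 0 0 0.01;0 0 0 0 0 0;0 0 0 0 0 0'; python3 -c "
from h import *
need([.528,-.1016,.05],.011)"
```

```text
time: 15.47
tool_pos: [0.4401, -0.083, 0.0633]
orientation: [[-0.023, 1.0, 0.0], [1.0, 0.023, -0.0], [-0.0, 0.0, -1.0]]
ft_force: [-0.1, -0.2, -0.5]
width: 0.009
finger_force: 39.2
t 15.47 pos [ 0.4401 -0.083   0.0633] rot [0.    0.    0.012] then shift [-0.0195  0.0877  0.0133] F [-0.1 -0.2 -0.5] w 0.009 q6 -0.34
```

```bash
python3 steer.py '-0.0065 0.0293 0 0 0 0.012;-0.0065 0.0292 0 0 0 0;-0.0065 0.0292 0.013 0 0 0;0 0 0.015 0 0 0;0 0 0.009 0 0 0;0 0 0 0 0 0;0 0 0 0 0 0;0 0 0 0 0 0'; python3 - <<'E'
from h import *
need([.528,-.1016,.0232],.011)
im,s=snap("wrist"); cv2.imwrite("w6raw.png",im)
save(im,"w6",180,130,420,300,1.9)
print(proj("wrist",(.648,-.1003,.0075),s),proj("wrist",(.625,-.1006,.020),s), proj("wrist",(.647,-.0165,.0075),s))
E
```

```text
time: 16.13
tool_pos: [0.5272, -0.1013, 0.0265]
orientation: [[-0.008, 1.0, -0.001], [1.0, 0.008, 0.0], [0.0, -0.001, -1.0]]
ft_force: [0.3, -1.0, 0.2]
width: 0.0087
finger_force: 39.2
t 16.13 pos [ 0.5272 -0.1013  0.0265] rot [-0.001 -0.    -0.003] then shift [-0.0003  0.0008  0.0033] F [ 0.3 -1.   0.2] w 0.0087 q6 -0.31
[536.70653512 285.88058045] [512.48489836 298.43922708] [558.86441039 130.32045206]
```

View pics/w6.png

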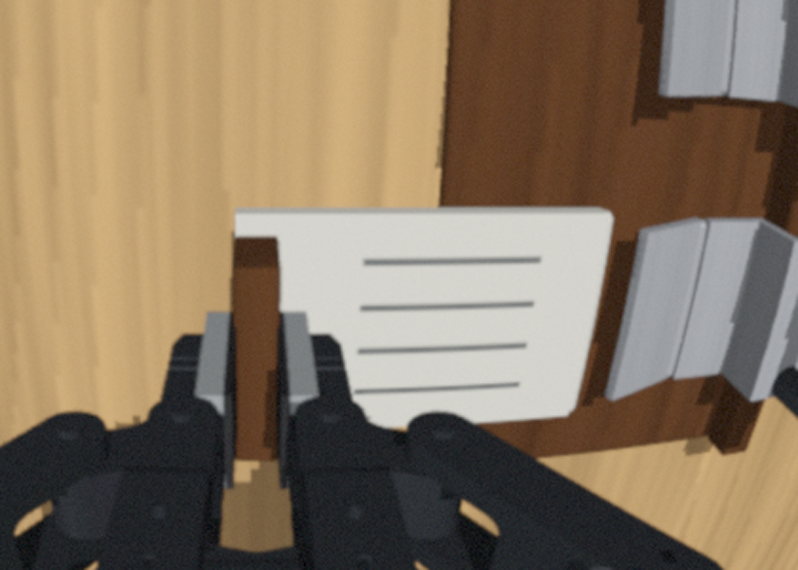

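```bash
python3 steer.py '0 0 0.005 0 0 0;0 0 0 0 0 0;0 0 0 0 0 0'|sed -n '2p;4p'; python3 steer.py '0 0.01 0 0 0 0;0 0.01 0 0 0 0;0 0.005 0 0 0 0;0 0 0 0 0 0'|sed -n '2p;4p'; python3 steer.py '0 0.01 0 0 0 0;0 0.01 0 0 0 0;0 0 0 0 0 0'|sed -n '2p;4p'; python3 steer.py '0 0.006 0 0 0 0;0 0.004 0 0 0 0;0 0 0 0 0 0'|sed -n '2,4p'
```

```text
tool_pos: [0.5278, -0.1015, 0.0211]
ft_force: [0.4, 0.3, -1.0]
tool_pos: [0.5544, -0.1014, 0.0211]
ft_force: [0.2, 0.3, -2.1]
tool_pos: [0.5742, -0.1013, 0.021]
ft_force: [0.7, 0.2, -1.1]
tool_pos: [0.5835, -0.1012, 0.021]
orientation: [[-0.007, 1.0, 0.0], [1.0, 0.007, -0.0], [-0.0, 0.0, -1.0]]
ft_force: [0.9, 0.4, -2.2]
```

```bash
python3 steer.py '0 0.003 0 0 0 0;0 0 0 0 0 0'|sed -n '2p;4p'; python3 steer.py '0 0.002 0 0 0 0;0 0 0 0 0 0'|sed -n '2p;4p'; python3 steer.py '0 0.002 0 0 0 0;0 0 0 0 0 0'|sed -n '2,4p'
```

```text
tool_pos: [0.5861, -0.1011, 0.021]
ft_force: [0.5, 0.4, -2.3]
tool_pos: [0.5881, -0.1011, 0.021]
ft_force: [0.0, -0.4, -2.3]
tool_pos: [0.5887, -0.101, 0.0207]
orientation: [[-0.007, 1.0, -0.003], [1.0, 0.007, 0.0], [0.0, -0.003, -1.0]]
ft_force: [-7.8, -1.2, -1.4]
```

```bash
python3 steer.py '0 0.002 0 0 0 0;0 0 0 0 0 0'|sed -n '2p;4p'; python3 steer.py '0 -0.0025 0 0 0 0;0 0 0 0 0 0;0 0 0 0 0 0'|sed -n '2p;4p'; python3 steer.py '0 0 0 0 0 0;0 0 0 0 0 0;0 0 0 0 0 0;0 0 0 0 0 0' 0.025; python3 - <<'E'
from h import *
im,s=snap("wrist"); cv2.imwrite("w7raw.png",im)
t=top(s,im,.011,.5,.7,-.17,.1,2); cv2.imwrite("pics/w7.png",t)
E
```

```text
tool_pos: [0.5887, -0.1008, 0.0203]
ft_force: [-16.2, -3.5, 3.6]
tool_pos: [0.5887, -0.101, 0.0209]
ft_force: [-6.6, -1.2, -0.2]
time: 18.52
tool_pos: [0.59, -0.1012, 0.0212]
orientation: [[-0.007, 1.0, 0.001], [1.0, 0.007, -0.0], [-0.0, 0.001, -1.0]]
ft_force: [-0.2, 0.2, -0.2]
width: 0.025
finger_force: 0.0
```

View pics/w7.png

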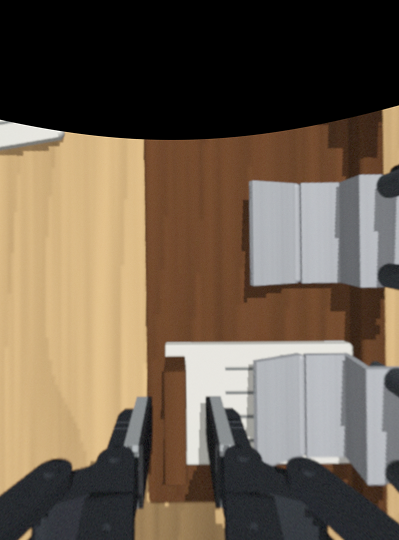

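```bash
python3 steer.py '0 0 -0.02 0 0 0;0 0 -0.04 0 0 0;0 0 -0.04 0 0 0;0.026 -0.026 -0.02 0 0 0;0.026 -0.026 -0.02 0 0 0;0.026 -0.026 0 0 0 0;0.026 -0.026 0 0 0 0;0.026 -0.026 0 0 0 0' 0.04 >/dev/null; python3 steer.py '0 0 0 0 0 0;0 0 0 0 0 0'; python3 - <<'E'
from h import *
im,s=snap("wrist"); cv2.imwrite("w8raw.png",im)
cards(s,im,x0=.34,y0=-.05,y1=.3)
E
```

```text
time: 19.4
tool_pos: [0.4578, 0.0288, 0.1612]
orientation: [[-0.009, 1.0, 0.0], [1.0, 0.009, 0.0], [0.0, 0.0, -1.0]]
ft_force: [1.5, -0.5, -0.5]
width: 0.0399
finger_force: 0.0
white centre 0.4774 0.0565 size 94.0 60.1 yaw 0.168
white centre 0.4541 0.1931 size 84.3 50.0 yaw -0.15
```

```bash
python3 steer.py '0 0 0 0 0 -0.08;0 0 0 0 0 -0.081;0 0 0 0 0 0;0 0 0 0 0 0' >/dev/null;  python3 -c "
from h import *
need([.4355,.0494,.011],.17)"
```

```text
t 19.78 pos [0.4597 0.0271 0.1608] rot [ 0.001  0.    -0.005] then shift [ 0.026  -0.0201  0.1498] F [0.7 0.2 0.3] w 0.0403 q6 -0.24
```

```bash
python3 steer.py '0.026 -0.0201 0 0 0 -0.005;0 0 0.035 0 0 0;0 0 0.04 0 0 0;0 0 0.04 0 0 0;0 0 0.02 0 0 0;0 0 0.015 0 0 0;0 0 0 0 0 0;0 0 0 0 0 0'|sed -n '2p;4p'; python3 -c "
from h import *
need([.4355,.0494,.012],.17)"
```

```text
tool_pos: [0.4346, 0.0498, 0.0105]
ft_force: [-0.1, 0.1, 1.1]
t 20.45 pos [0.4346 0.0498 0.0105] rot [-0.001 -0.     0.001] then shift [-0.0005  0.0008 -0.0015] F [-0.1  0.1  1.1] w 0.0401 q6 -0.19
```

```bash
python3 steer.py '0 0 -0.002 0 0 0;0 0 0 0 0 0;0 0 0 0 0 0;0 0 0 0 0 0;0 0 0 0 0 0;0 0 0 0 0 0;0 0 0 0 0 0' 0 40; python3 steer.py '0 0 -0.02 0 0 0;0 0 -0.03 0 0 0;0 0 0 0 0 0.08;0 0 0 0 0 0.08;0 0 0 0 0 0;0 0 0 0 0 0'|sed -n '4,6p'; python3 -c "
from h import *
need([.527,-.0178,.0265],.011)"
```

```text
time: 21.03
tool_pos: [0.4355, 0.0499, 0.0142]
orientation: [[-0.172, 0.985, 0.003], [0.985, 0.172, -0.0], [-0.001, 0.003, -1.0]]
ft_force: [-1.1, -1.4, 13.8]
width: 0.0084
finger_force: 41.0
ft_force: [-0.2, 0.9, -1.3]
width: 0.0088
finger_force: 39.3
t 21.53 pos [0.4348 0.05   0.0634] rot [0.001 0.    0.004] then shift [-0.0688  0.0914  0.0369] F [-0.2  0.9 -1.3] w 0.0088 q6 -0.04
```

```bash
python3 steer.py '-0.023 0.0305 0 0 0 0.004;-0.023 0.0305 0 0 0 0;-0.0228 0.0304 0 0 0 0;0 0 0.02 0 0 0;0 0 0.017 0 0 0;0 0 0.005 0 0 0;0 0 0 0 0 0;0 0 0 0 0 0'; python3 - <<'E'
from h import *
need([.527,-.0178,.0215],.011)
im,s=snap("wrist"); cv2.imwrite("w9raw.png",im)
E
```

```text
time: 22.2
tool_pos: [0.5263, -0.0176, 0.0211]
orientation: [[-0.011, 1.0, -0.001], [1.0, 0.011, 0.0], [0.0, -0.001, -1.0]]
ft_force: [0.4, 0.6, -0.2]
width: 0.0086
finger_force: 39.4
t 22.2 pos [ 0.5263 -0.0176  0.0211] rot [-0.001 -0.    -0.   ] then shift [-0.0002  0.0007 -0.0004] F [ 0.4  0.6 -0.2] w 0.0086 q6 -0.16
```

```bash
python3 steer.py '0 0.01 0 0 0 0;0 0.01 0 0 0 0;0 0.01 0 0 0 0;0 0.01 0 0 0 0;0 0.01 0 0 0 0;0 0.005 0 0 0 0;0 0 0 0 0 0;0 0 0 0 0 0'|sed -n '2p;4p'; python3 steer.py '0 0.003 0 0 0 0;0 0.002 0 0 0 0;0 0 0 0 0 0'|sed -n '2p;4p'; python3 steer.py '0 0.002 0 0 0 0;0 0 0 0 0 0'|sed -n '2p;4p'; python3 steer.py '0 0.002 0 0 0 0;0 0 0 0 0 0'|sed -n '2,4p'
```

```text
tool_pos: [0.5818, -0.0172, 0.0212]
ft_force: [1.0, -0.1, -4.1]
tool_pos: [0.5867, -0.0173, 0.0209]
ft_force: [-0.3, 0.8, -2.3]
tool_pos: [0.5876, -0.0172, 0.0206]
ft_force: [-6.1, -1.5, -0.6]
tool_pos: [0.5877, -0.0171, 0.0202]
orientation: [[-0.009, 1.0, -0.006], [1.0, 0.009, 0.0], [0.0, -0.006, -1.0]]
ft_force: [-14.0, -1.8, 2.7]
```

Home against the stop at x≈0.5877. Release, lift, then look for card C.

```bash
python3 steer.py '0 -0.002 0 0 0 0;0 0 0 0 0 0;0 0 0 0 0 0'|sed -n '2p;4p'; python3 steer.py '0 0 0 0 0 0;0 0 0 0 0 0;0 0 0 0 0 0;0 0 0 0 0 0' 0.025|sed -n '2p;4,5p';  python3 steer.py '0 0 -0.02 0 0 0;0 0 -0.04 0 0 0;0 0 -0.04 0 0 0;0.034 -0.03 -0.02 0 0 0;0.034 -0.03 -0.02 0 0 0;0.034 -0.03 0 0 0 0;0.034 -0.03 0 0 0 0;0.034 -0.03 0 0 0 0' 0.04 >/dev/null; python3 steer.py '0 0 0 0 0 0;0 0 0 0 0 0'; python3 - <<'E'
from h import *
im,s=snap("wrist"); cv2.imwrite("w10raw.png",im); np.save("w10.npy",np.r_[s["orientation"].ravel(),s["tool_pos"]])
cards(s,im,x0=.34,y0=.0,y1=.36)
cards(s,im,x0=.52,y0=-.05,y1=.25)
E
```

```text
tool_pos: [0.5877, -0.0173, 0.0206]
ft_force: [-6.7, -0.2, 0.5]
tool_pos: [0.5892, -0.0173, 0.021]
ft_force: [0.0, -0.1, 0.3]
width: 0.0249
time: 24.92
tool_pos: [0.453, 0.1338, 0.1548]
orientation: [[-0.012, 1.0, 0.0], [1.0, 0.012, 0.0], [0.0, 0.0, -1.0]]
ft_force: [0.8, -1.3, 0.5]
width: 0.04
finger_force: 0.0
white centre 0.4526 0.1987 size 88.5 59.8 yaw -0.15
white centre 0.5975 0.303 size 106.7 104.7 yaw -0.258
```

```bash
python3 - <<'E'
from h import *
d=np.load("w10.npy");s=dict(orientation=d[:9].reshape(3,3),tool_pos=d[9:]); im=cv2.imread("w10raw.png")
t=top(s,im,.025,.36,.46,.15,.25,2); v=cv2.cvtColor(t,cv2.COLOR_BGR2HSV)[...,2]
m=cv2.morphologyEx((v<115).astype(np.uint8),cv2.MORPH_OPEN,np.ones((5,5)))
for c in cv2.findContours(m,0,1)[0]:
    (u,w),sz,a=cv2.minAreaRect(c); print(.36+u/2000,.25-w/2000,np.array(sz)/2,a,cv2.contourArea(c)/4)
E
```

```text
0.38425 0.22275 [4.5 3.5] 90.0 13.75
0.39149999999999996 0.22625 [2.5 2. ] 90.0 5.0
0.4098461608886719 0.20526922988891602 [12.65154171 50.11003113] 7.125016689300537 543.0
0.39149999999999996 0.238 [2. 2.] 90.0 4.0
0.392 0.243 [2. 2.] 90.0 4.0
0.42474999999999996 0.24675 [6.5 2.5] 90.0 14.25
0.39149999999999996 0.2495 [1. 4.] 90.0 4.0
```

```bash
python3 steer.py '0 0 0 0 0 0.08;0 0 0 0 0 0.08;0 0 0 0 0 0;0 0 0 0 0 0' >/dev/null;  python3 -c "
from h import *
need([.4088,.2054,.0115],-.148)"
```

```text
t 25.3 pos [0.4551 0.1318 0.1544] rot [ 0.    -0.    -0.002] then shift [ 0.066  -0.0566  0.1429] F [0.  0.7 0. ] w 0.04 q6 0.31
```

```bash
python3 steer.py '0.033 -0.0283 0 0 0 0;0.033 -0.0283 0 0 0 0;0 0 0.035 0 0 0;0 0 0.04 0 0 0;0 0 0.035 0 0 0;0 0 0.02 0 0 0;0 0 0.013 0 0 0;0 0 0 0 0 0'|sed -n '2p;4p'; python3 steer.py '0 0 0 0 0 0;0 0 0 0 0 0'|sed -n '2p;4p'; python3 -c "
from h import *
need([.4088,.2054,.0125],-.148)"
```

```text
tool_pos: [0.4094, 0.2024, 0.0091]
ft_force: [-1.3, -0.8, 1.3]
tool_pos: [0.4108, 0.2031, 0.0122]
ft_force: [-0.2, -0.6, -0.1]
t 26.13 pos [0.4108 0.2031 0.0122] rot [ 0.001 -0.    -0.002] then shift [ 0.002  -0.0023 -0.0003] F [-0.2 -0.6 -0.1] w 0.0401 q6 0.48
```

```bash
python3 steer.py '0.002 -0.002 0 0 0 0;0 0 0 0 0 0;0 0 0 0 0 0;0 0 0 0 0 0;0 0 0 0 0 0;0 0 0 0 0 0;0 0 0 0 0 0' 0 40; python3 steer.py '0 0 -0.02 0 0 0;0 0 -0.03 0 0 0;0 0 0 0 0 -0.08;0 0 0 0 0 -0.08;0 0 0 0 0 0;0 0 0 0 0 0'|sed -n '4,6p'; python3 -c "
from h import *
need([.526,.067,.0215],.011)"
```

```text
time: 26.72
tool_pos: [0.4088, 0.2057, 0.0124]
orientation: [[0.15, 0.989, 0.002], [0.989, -0.15, 0.001], [0.001, 0.001, -1.0]]
ft_force: [-3.1, 1.2, 13.5]
width: 0.009
finger_force: 41.0
ft_force: [0.7, -1.2, 0.0]
width: 0.0086
finger_force: 39.4
t 27.22 pos [0.4084 0.2054 0.0618] rot [ 0.001 -0.    -0.004] then shift [-0.1397  0.116   0.0403] F [ 0.7 -1.2  0. ] w 0.0086 q6 0.33
```

```bash
python3 steer.py '-0.035 0.029 0 0 0 -0.004;-0.035 0.029 0 0 0 0;-0.035 0.029 0 0 0 0;-0.0347 0.029 0 0 0 0;0 0 0.02 0 0 0;0 0 0.017 0 0 0;0 0 0.0045 0 0 0;0 0 0 0 0 0'|sed -n '2p;4p';python3 steer.py '0 0 0 0 0 0;0 0 0 0 0 0'; python3 - <<'E'
from h import *
need([.526,.067,.0197],.011)
im,s=snap("wrist"); cv2.imwrite("w11raw.png",im)
a=cv2.imread("w9raw.png"); save(np.hstack([a[130:430,180:600],im[130:430,180:600]]),"w11",0,0,840,300,.95)
E
```

```text
tool_pos: [0.5155, 0.0784, 0.0189]
ft_force: [-0.6, -0.3, -0.6]
time: 28.05
tool_pos: [0.5165, 0.0789, 0.0207]
orientation: [[-0.013, 1.0, 0.0], [1.0, 0.013, 0.0], [0.0, 0.0, -1.0]]
ft_force: [0.5, 0.0, 0.3]
width: 0.009
finger_force: 39.4
t 28.05 pos [0.5165 0.0789 0.0207] rot [ 0.    -0.     0.002] then shift [-0.012   0.0094  0.001 ] F [0.5 0.  0.3] w 0.009 q6 0.02
```

View pics/w11.png

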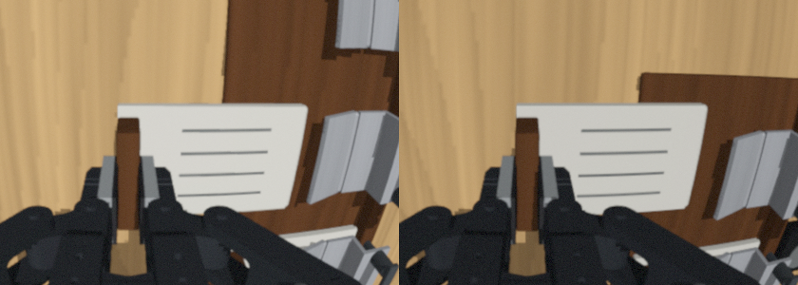

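```bash
python3 steer.py '-0.006 0 0 0 0 0;-0.006 0 0 0 0 0;0 0.01 0.001 0 0 0;0 0 0 0 0 0;0 0 0 0 0 0'|sed -n '2,4p'; python3 steer.py '0 0.01 0 0 0 0;0 0.01 0 0 0 0;0 0.01 0 0 0 0;0 0.01 0 0 0 0;0 0.01 0 0 0 0;0 0.005 0 0 0 0;0 0 0 0 0 0;0 0 0 0 0 0'|sed -n '2p;4p'; python3 steer.py '0 0.003 0 0 0 0;0 0.001 0 0 0 0;0 0 0 0 0 0'|sed -n '2p;4p'
```

```text
tool_pos: [0.5274, 0.0664, 0.0191]
orientation: [[-0.013, 1.0, 0.001], [1.0, 0.013, -0.0], [-0.0, 0.001, -1.0]]
ft_force: [-0.3, 0.3, -1.0]
tool_pos: [0.5816, 0.0674, 0.0189]
ft_force: [2.0, -0.1, -1.7]
tool_pos: [0.5853, 0.0674, 0.0189]
ft_force: [-1.6, -1.0, -2.0]
```

```bash
python3 steer.py '0 0.002 0 0 0 0;0 0 0 0 0 0'|sed -n '2p;4p'; python3 steer.py '0 0.002 0 0 0 0;0 0 0 0 0 0'|sed -n '2p;4p'; python3 steer.py '0 0.002 0 0 0 0;0 0 0 0 0 0'|sed -n '2,4p'
```

```text
tool_pos: [0.5865, 0.0674, 0.0187]
ft_force: [-5.4, -0.7, -0.5]
tool_pos: [0.5867, 0.0674, 0.0185]
ft_force: [-14.2, -0.3, 4.3]
tool_pos: [0.5867, 0.0675, 0.0184]
orientation: [[-0.013, 1.0, -0.009], [1.0, 0.013, -0.0], [-0.0, -0.009, -1.0]]
ft_force: [-23.6, -0.6, 14.7]
```

```bash
python3 steer.py '0 -0.004 0 0 0 0;0 0 0 0 0 0;0 0 0 0 0 0'|sed -n '2p;4p'; python3 steer.py '0 0 0 0 0 0;0 0 0 0 0 0;0 0 0 0 0 0;0 0 0 0 0 0' 0.025|sed -n '2p;4,5p';  python3 steer.py '0 0 -0.02 0 0 0;0 0 -0.04 0 0 0;0 0 -0.04 0 0 0;0 0 -0.04 0 0 0;0.03 0 -0.03 0 0 0;0.03 0 -0.03 0 0 0;0.035 0 0 0 0 0;0.035 0 0 0 0 0'  >/dev/null; python3 steer.py '0.035 0 0 0 0 0;0 0 0 0 0 0;0 0 0 0 0 0' 0.04; python3 - <<'E'
from h import *
im,s=snap("wrist"); cv2.imwrite("w12raw.png",im); np.save("w12.npy",np.r_[s["orientation"].ravel(),s["tool_pos"]])
t=top(s,im,.068,.51,.65,.23,.37,2)
g=cv2.resize(t,(70,70),interpolation=cv2.INTER_AREA); 
v=cv2.cvtColor(g,cv2.COLOR_BGR2HSV)
for r in range(0,70,2): print("".join("%x"%(x//16) for x in v[r,:,2]))
E
```

```text
tool_pos: [0.5866, 0.0674, 0.0188]
ft_force: [-7.0, -0.3, 0.2]
tool_pos: [0.5881, 0.0674, 0.0191]
ft_force: [0.3, 0.2, 0.2]
width: 0.0249
time: 31.43
tool_pos: [0.5852, 0.2331, 0.2178]
orientation: [[-0.016, 1.0, 0.0], [1.0, 0.016, 0.0], [0.0, 0.0, -1.0]]
ft_force: [-0.3, -0.8, 0.4]
width: 0.0403
finger_force: 0.0
bbbbbbbbbbbbbbbbbcbbccccbbbcccccccccbbccccbbbbbbabccbbbbbbbbbbbbbbccbb
bbbbbbbbbbbbbbbbbcbbccccbbbcccccccbbbcccccbbbbbbabbcbbbbbbbbbbbbbbccbb
bbbcbbbbbbbbbbbbbcbbccccbbbcccccccbcbcccccbbbbbbabbcbbbbbbbbbbbbbbccbb
bbbbbbbbbbbbbbbbbcbbccccbbbcccccccbcbbccccbbbbbbabbcbbbbbbbbbbbbbbccbb
bbbcbbbbbbbbbbbbbcbbccccbbbcccccccbcbcccccbbbbbaabbcbbbbbbbbbbbbbbbcbb
bbbbbbbbbbbbbbbbbcbbccccbbbcccccccbbbcccccbbbbbbabbcbbbbbbbbbbbbbbbcbb
bcbbbbbbbbbbbbbbbcbbbbcccccccbbbccbcbccccbbbbbbaabbbbbbbbbbbbbbcbbbcbb
bbbbbbbbbbbbbbbbbcbbbccddddddddcccccbbcccbbbbbbaabbbbbbbbbbbbcbcbbbcbb
bcbcbbbbbbbbbbbbbcbbbcddddddddddddddddccccccbbbaabbbbbbbbbbbbcbcbbbbbb
bcbbbbbbbbbbbbbbbcbbccdddddddddddda6cddddddddccccccbbbbbbbbbbcbcbbbbbb
bbbcbbbbbbbbbbbbbcbbcdddddddddddddb4cddddddddddddddccccccccbbbcccbbbbb
bcb
[... 1000 characters left out ...]
bbbcccccccccccccccccccccc999988888888cccccccccb9abbbbbbcbbbbb
bbbbbcbbbbbbabbcccccccccccccccccccccccccccb98accccccccbaaaabbbbbcbbbbb
bbbbbcbbbcbbb777889aabbccccccccccccccccccccccccccccccca9aaabbbbbcbbbbb
bbbbbcbbbcbb977777777788899abbcccccccccccccccccccccccbaaaaabbbbbcbbbbb
bbbbbcbbbcbba777777777888777788889aabbcccccccccccccccaaaaaabbbbbbbbbbb
bbbbbcbbbcbbba9887777788877788888878778899aabbccccccb9aaaabbbbbbcbbbbb
bbbbbcbbccbbbbbbbbaab9888777888888787788877777789aaa9aaaabbbbbbbbbbbbb
bbbbbcbbccbbbbbbbbbbbbcccbbbba9988787788777766677777bbbbbbbbbbbbbbbbbb
bbbbbcbbcccbbbbbbbbbbbcccccccccccbbba88887776777777abbbbbbbbbbbbbbbbbb
bbbbbcbbcccbbbbbbbbbbbccccccccccccccbbccbbb98887779bbbbbbbbbbbbbbbbbbb
```

```bash
python3 - <<'E'
from h import *
d=np.load("w12.npy");s=dict(orientation=d[:9].reshape(3,3),tool_pos=d[9:]); im=cv2.imread("w12raw.png")
t=top(s,im,.034,.49,.67,.21,.39,2); h=cv2.cvtColor(t,cv2.COLOR_BGR2HSV)
print(h[180,100],h[20,20],h[200,190])
m=((h[...,1]<60)).astype(np.uint8)
m=cv2.morphologyEx(cv2.morphologyEx(m,cv2.MORPH_OPEN,np.ones((5,5))),cv2.MORPH_CLOSE,np.ones((15,15)))
c=max(cv2.findContours(m,0,1)[0],key=cv2.contourArea); (u,w),sz,a=cv2.minAreaRect(c); print("timer",.49+u/2000,.39-w/2000,np.array(sz)/2,a)
mm=((h[...,2]>185)&(h[...,1]<60)).astype(np.uint8)
c=max(cv2.findContours(cv2.morphologyEx(mm,cv2.MORPH_CLOSE,np.ones((5,5))),0,1)[0],key=cv2.contourArea); (u,w),sz,a=cv2.minAreaRect(c); print("white",.49+u/2000,.39-w/2000,np.array(sz)/2,a)
t=top(s,im,.068,.55,.62,.26,.33,1); v=t.max(2)
for r in range(0,60,1): print(.33-r/1000, "".join(chr(97+x//10) for x in v[r]))
E
```

```text
[ 34  10 206] [ 18 106 194] [100   6 120]
timer 0.5844296417236328 0.294142578125 [98.07967377 98.57472229] 14.788678169250488
white 0.5845676956176757 0.29582675170898437 [96.27175903 95.12940979] 14.85033893585205
0.33 tuuvuvvuvvvvuuvvvuuuvuvuvvvvurigquuvvuvuvuvuuuvvuuuvvvuuuuuuuuuuuuuuu
0.329 tuuvvvvvvuuuvvuvvvvvuvuvuuuvuskfquvuuuvvvvuvvuvvuvvuuuvuuuuuuuuuuuuuu
0.328 tuuvvuuvvuvvvvuvuuvvuuvvuvvvutlfpuuuuuuvuvuvvuvuvvuuvuuvuuuvuvuuvuuuu
0.327 uuuuvvuvvvvuuvuvvvvuvvuvuvvvuunentuuuuuuvvuuuvuvuvuuuvvuuvuuuuuuuuuuu
0.326 uuuvvvvvuvvuuvuvvuuuvuvuvvuuvunflsuvuuuuuvuuuuuvuuuuvuvuvuuuuvuuvuuuv
0.325 uuvuuvvvuvuvuvvuuuvvvvuvuuuuuuojmsuuuuuvvuuuuvvuuuuuuuuuuvuuuuuuuuuuu
0.324 uuuvuuvuvvuvuuvuvvvvuvvuvvvuuusrsuvvuvuuuuvuuvvuuuvuuuuuuuuuuuuuuvuuv
0.323 uuvvvvuuuuuvvvuvvuvvvvvvuvuuvuuuuuuvvuuuvvuvuvuvvvuuuuuuuvuuvvuuuuuuu
0.322 uuuuvuvvuvuuuvvvvvvvvvvuvuuuvvuuvuuuuvuvuuvuuvuuuuuuuuuuuuuuuuuuvuuvu
0.321 uvvuuuuuuuvvuvvuuvvvvvvvvuuuuuuuuuuuuuuuvuvuvuuuuuuuuuuuuuuuuuuuuuuuu
0.32 uuuuuuuuuuvuuvvuuuuvvvvuuuvvuvvuuuuuuvuvvuuuuuuuuuuuuuuuuuuuuuvuuuuuu
0.319 uuuuvvuvuuvuuuuvuvvvvvvvvvvuuuuuuvvuuvvuvuuu
[... 3237 characters left out ...]
oqtuuuuuuuuuuuuu
0.279 uuuuuuuuuuuusooonnnnmkihhhhhhhhhhhhhhhhhhhhhhhhhjmnnnoqtuuuuuuuuuuuuu
0.278 uuuuuuuuuuuusonoooonnmkihhhhhhhhhhhhhhhhhhhhhhikmnnnnoqtuuuuuuuuuuuuu
0.277 uuuuuuuuuuuusonoooooonmkjihhhhhhhhhhhhhhhhhhijkmnnnnnnqtuuuuuuuuuuuuu
0.276 uuuuuuuuuuuusonoonononnmmkjiihhhhhhhhhhhhhijlmnnnnnnnoqtuuuuuuuuuuuuu
0.275 uuuuuuuuuuuusonnononnnnnnnmmkjihhhhhhhiijklmnnnnnnnnpqstuuuuuuuuuuuuu
0.274 uuuuuuuuuuuusooooooonnnonnnnnmlkkkkkkkklmnnnnonnnnnoruuuuuuuuuuuuuuuu
0.273 uuuuuuuuuuuutrqqqqqponoonnononnnnnnnnnnnnnoonnnnnnnoruuuuuuuuuuuuuuuu
0.272 uuuuuuuuuuuuuttttttronnooooooonnonnnnnnnnnonnoonnnooruuuuuuuuuuuuuuuu
0.271 uuuuuuuuuuuuuuuuuuusqqqqqqqqonnonnnnnonnnonnnnnnnnnoruuuuuuuuuuuuuuuu
```

```bash
python3 steer.py '0 0 0 0 0 -0.12;0 0 0 0 0 -0.12;0 0 0 0 0 -0.12;0 0 0 0 0 -0.12;0 0 0 0 0 -0.12;0 0 0 0 0 -0.12;0 0 0 0 0 -0.12;0 0 0 0 0 -0.12' >/dev/null; python3 steer.py '0 0 0 0 0 -0.12;0 0 0 0 0 -0.12;0 0 0 0 0 -0.093;0 0 0 0 0 0;0 0 0 0 0 0' >/dev/null; python3 - <<'E'
from h import *
need([.5843,.295,.046],1.309); print(onz("side",(222,198),0.0), onz("scene",(462,262),0))
im,s=snap("wrist"); cv2.imwrite("w13raw.png",im); cards(s,im,x0=.45,y0=-.2,y1=.36)
E
```

```text
t 32.57 pos [0.5856 0.2302 0.2179] rot [-0.     0.    -0.007] then shift [0.018  0.0622 0.1719] F [-0.6  0.5 -0.9] w 0.04 q6 -1.02
[0.38672893 0.30912046 0.        ] [0.40283746 0.33194305 0.        ]
white centre 0.6396 -0.1057 size 77.6 61.5 yaw 0.016
white centre 0.6336 -0.0206 size 87.5 61.4 yaw 0.013
white centre 0.633 0.0658 size 86.5 61.1 yaw 0.009
white centre 0.5905 0.2996 size 105.2 104.6 yaw 1.311
```

```bash
python3 steer.py '0.009 0.031 0 0 0 -0.007;0.009 0.0312 0 0 0 0;0 0 0.035 0 0 0;0 0 0.035 0 0 0;0 0 0.035 0 0 0;0 0 0.03 0 0 0;0 0 0 0 0 0;0 0 0 0 0 0' >/dev/null; python3 -c "
from h import *
need([.5843,.295,.047],1.309)"
```

```text
t 33.28 pos [0.5835 0.2955 0.0823] rot [-0.002 -0.002  0.002] then shift [-0.0009 -0.0003  0.0353] F [-0.3  0.1  0.9] w 0.0401 q6 -0.93
```

```bash
python3 steer.py '-0.0009 -0.0003 0.02 0 0 0;0 0 0.0125 0 0 0;0 0 0 0 0 0;0 0 0 0 0 0' 0.03 |sed -n '2p;4p'; python3 steer.py '0 0 0 0 0 0;0 0 0 0 0 0;0 0 0 0 0 0;0 0 0 0 0 0;0 0 0 0 0 0;0 0 0 0 0 0' 0 40
```

```text
tool_pos: [0.5852, 0.2956, 0.0514]
ft_force: [-0.6, 0.6, -0.1]
time: 34.12
tool_pos: [0.5853, 0.2949, 0.052]
orientation: [[-0.967, 0.255, 0.001], [0.255, 0.967, -0.001], [-0.001, -0.0, -1.0]]
ft_force: [-2.2, -7.1, 9.2]
width: 0.0132
finger_force: 39.6
```

```bash
python3 steer.py '0 0 0 0 0 0.12;0 0 0 0 0 0.12;0 0 0 0 0 0.12;0 0 0 0 0 0.12;0 0 0 0 0 0.12;0 0 0 0 0 0.12'; python3 steer.py '0 0 0 0 0 0.12;0 0 0 0 0 0.12;0 0 0 0 0 0.12;0 0 0 0 0 0.12;0 0 0 0 0 0;0 0 0 0 0 0'; python3 -c "
from rig import manip
print(manip.sense()['torque'])"
```

```text
time: 34.62
tool_pos: [0.5855, 0.295, 0.052]
orientation: [[-0.554, 0.833, 0.001], [0.833, 0.554, -0.0], [-0.001, 0.001, -1.0]]
ft_force: [-1.3, -7.4, 8.3]
width: 0.0129
finger_force: 39.4
time: 35.12
tool_pos: [0.5856, 0.295, 0.0521]
orientation: [[-0.112, 0.994, 0.002], [0.994, 0.112, -0.0], [-0.001, 0.002, -1.0]]
ft_force: [0.1, -6.6, 7.8]
width: 0.0132
finger_force: 39.4
[-1.29107129  0.07464238 -0.02134196]
```

```bash
python3 steer.py '0 0 0 0 0 0;0 0 0 0 0 0;0 0 0 0 0 0;0 0 0 0 0 0' 0.04 >/dev/null; python3 steer.py '0 0 -0.03 0 0 0;0 0 -0.04 0 0 0;0 0 -0.04 0 0 0;-0.03 0 -0.03 0 0 0;-0.03 0 -0.03 0 0 0;0 0 0 0 0 0;0 0 0 0 0 0;0 0 0 0 0 0'; python3 - <<'E'
from h import *
im,s=snap("wrist"); cv2.imwrite("w14raw.png",im)
t=top(s,im,.068,.55,.62,.26,.33,1); v=t.max(2)
for r in range(0,64,2): print("".join(chr(97+x//10) for x in v[r]))
cards(s,im,x0=.48,y0=-.2,y1=.4)
n=manip.camera("side")[:,:,::-1]; a=cv2.imread("pics/side0.png")
# stopper, bystanders vs start: mean abs change per patch
df=np.abs(n.astype(int)-a).max(2)
for k,(x,y) in dict(mug=(222,180),candle=(388,205),remote=(410,262),jar=(388,400)).items(): print(k,df[y-20:y+20,x-18:x+18].mean().round(1))
E
```

```text
time: 36.12
tool_pos: [0.5913, 0.237, 0.219]
orientation: [[-0.112, 0.994, -0.0], [0.994, 0.112, 0.0], [0.0, -0.0, -1.0]]
ft_force: [-0.2, -0.1, -0.9]
width: 0.04
finger_force: 0.0
tuuuvuuvuuuuuuuuuuuuuuvuuuuuuqhjruuuuuuuuuuuuuuuuuuuuuuuuuuuuuuuuuuuu
uuuuuuvuuuuuuuuuuvuuuuuuuvuvusihquuuuuuuuuuuuuuuuuuuuuuuuuuuuuuuuuuuu
uuvuuuuuuuuuuuuuuuuuuuuuuvuuvtliptuuuuuuuuuuuuuuuuuuuuuuuuuuuuuuuuuuu
uuuuuuuuuuuuuuuuuuuuuuuuuvuuuuttuuuuuuuuuuuuuuuuuuuuuuuuuuuuuuuuuuuuu
uuuuuuuuuuuuuuuuuvuuvuuuuuuuuuuuuuuuuuuuuuuuuuuuuuuuuuuuuuuuuuuuuuuuu
uuuuuuuuuuuuuuuuuuuuuuuuuuuuuuuuvuuvuuuuuuuuuuuuuuuuuuuuuuuuuuuuuuuuu
uuuuuuuuuuuuvuuuuuuuuuuuuuuuuuutttssstuuuuuuuuuuuuuuuuuuuuuuuuuuuuuuu
uuuuuuuuuuuuuuuuuuuuuuuuutromllllklllllmnpqstuuuuuuuuuuuuuuuuuuuuuuuu
uuuuuuuuuuuuuuuuuuuuutrpnmkklmliefjlllkkmmmmmoqtuuuuuuuuuuuuuuuuuuuuu
uuuuuuuuuuuuuuuuuuutpnmmmljklllieeilmlkjlmmmmmmmortuuuuuuuuuuuuuuuuuu
uuuuuuuuuuuuuuuuutqmmmmmmkjkllmjfehlmlkjlmmmmmmmmmnsuuuuuuuuuuuuuuuuu
uuuuuuuuuuuuuuuurnmmmmmmmljkllmkgdgkmlkjkmmmmmllmmlmptuuuuuuuuuuuuuuu
hloqrstuuuuuuuuqmmmmmmmmmljjllmlhdfjllljklmmmmmmmlmmmptuuuuuuuuuuuuuu
qpmjghmsu
[... 713 characters left out ...]
mlmlkihikllllllllllkjklllllllknrtuuuuuuuuuuuuuu
uuuuuuuuuuuuuutronlllmmllllihijllmllmllllkjkllllllmqsuuuuuuuuuuuuuuuu
uuuuuuuuuuuuuuuusqonmlllllkihhjklllllllllkjjlllklmptuuuuuuuuuuuuuuuuu
uuuuuuuuuuuuuuuuutqpommlllkhhhjklllllllllkjjkklmnprtuuuuuuuuuuuuuuuuu
uuuuuuuuuuuuuuuuuuutqonnnmljihjkllllllllllkjlopqrtuuuuuuuuuuuuuuuuuuu
uuuuuuuuuuuuuuuuuuuutrqqpoonnmlkkllkkkkkkkknqsuuuuuuuuuuuuuuuuuuuuuuu
uuuuuuuuuuuuuuuuuuuuuuuuutqonnnlkjjkkkkllnsuuuuuuuuuuuuuuuuuuuuuuuuuu
uuuuuuuuuuuuuuuuuuuuuuuuuuronnnonnnnnnnnoqtuuuuuuuuuuuuuuuuuuuuuuuuuu
uuuuuuuuuuuuuuuuuuuuuuuuuuusponnnnnnnnnnoquuuuuuuuuuuuuuuuuuuuuuuuuut
white centre 0.5843 0.2938 size 103.9 103.8 yaw -0.259
mug 2.8
candle 2.1
remote 2.6
jar 2.5
```

```bash
python3 steer.py '-0.03 0 -0.03 0 0 0;-0.04 0 0 0 0 0;-0.04 0 0 0 0 0;-0.04 0 0 0 0 0;-0.04 0 0 0 0 0;0 0 0 0 0 0;0 0 0 0 0 0;0 0 0 0 0 0'; python3 - <<'E'
from h import *
im,s=snap("wrist"); cv2.imwrite("w15raw.png",im)
cards(s,im,x0=.48,y0=-.25,y1=.25)
n=manip.camera("side")[:,:,::-1]; cv2.imwrite("side_end.png",n)
print(proj("side",(.414,-.266,.063)), "".join(chr(97+x//10) for x in n[360,215:295].max(1)))
E
```

```text
time: 36.88
tool_pos: [0.6126, 0.0493, 0.2478]
orientation: [[-0.113, 0.994, -0.002], [0.994, 0.113, 0.0], [0.001, -0.002, -1.0]]
ft_force: [0.0, -0.2, -0.4]
width: 0.0399
finger_force: 0.0
white centre 0.63 -0.104 size 94.5 61.6 yaw 0.009
white centre 0.6291 -0.0191 size 94.5 61.4 yaw 0.013
white centre 0.6307 0.0674 size 100.6 60.9 yaw 0.016
[250.3830034  381.01908303] qpqqqqqqppqqqqppppooppqqppppppppqqqqqpoooooooooooppqqqqppppppppqqrqqqqqrrrrqqqpp
```

```bash
python3 -c "
from rig import manip
print(manip.finish_job())"
```

```text
the job is handed in; nothing more can be done
None
```

I handed the job in at about 37 s; the hand-in gave back no verdict. By my last images the stopper is in the saucer and the jar is still down. All three cards are home and straight under their own clips, the knob has clicked to its second rest, and the remote, mug and candle haven't moved.

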